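Take the locked lid off a pressure cooker

TASK

Take the lid off the pressure cooker: draw back the safety catch on the lid's handle, then swing the handle round to unlock the lid, then lift the lid straight off and set it down gently, right way up, in the middle of the wooden chopping board. Leave the things around the work where they are.

Things in the scene. Friction and masses are not known exactly. Their poses are not given: they have to be found in the camera images.
- cooker: Low steel pressure cooker on a cork mat; the pot is fixed. Origin: centre of its underside on the worktop, z up, +x along the pot's handle. Rim 95 mm high, radius 88 mm. Its black handle runs along +x from 105 to 205 mm from the axis, 24 mm wide, top 68 mm high, under the lid's handle while locked. A loop handle on the other side reaches 128 mm out, 75 mm high.
- lid: Loose round steel lid, 0.45 kg, radius 103 mm, held by bayonet lugs. Origin: centre of its lower edge, on which it lies flat; 83 mm above the cooker's origin when seated. z up, +x along its own black handle (28 mm wide, x = 84 to 206, z = 16 to 34 mm). Centre of mass within 8 mm of the axis. Locked: same yaw as the cooker. Seated and turned free, it lifts straight up, clear after 15 mm.
- handle_grip (a point): Point on top of the lid's handle 178 mm from the lid's axis, axes as the lid; pinch across the 28 mm width with the tips 20 to 40 mm below it (pot handle's top 49 mm below). Turning the unlocked lid takes about 1 to 5 N here, counter-clockwise seen from above (yaw grows) about the cooker's axis; lugs are clear from 0.40 rad, a stop comes at about 0.62; 0.45 to 0.58 is good.
- lid_catch (a joint): Safety catch, a steel slide on top of the lid's handle: 0 = forward (locked: its tongue stands in a fork on the pot and the lid cannot turn), 0.016 m = fully drawn back, outward along the lid's +x. Stays where it is left (friction about 2 N). The lid is free to turn from about 0.012 m.
- catch_top (a point): Centre of the top of the catch's thumb piece, a steel block 16 mm wide across the handle and 22 mm long along it, standing 16 mm above the handle's top. 130 mm from the lid's axis when forward; moves with the catch. Axes as the lid.
- lid_grip (a point): Centre of the top of the black grip on the lid's crown: 44 mm long along the lid's x, 26 mm wide across it, 22 mm deep, on a thin neck; the crown lies 32 mm below this point. On the lid's axis, 58 mm above its origin. Axes as the lid.
- board: Wooden chopping board 220 (its x) x 300 (its y) mm, fixed. Origin: centre of its underside on the worktop; top at z = 18 mm.
- timer: White and red kitchen timer, 62 mm wide, 38 mm high, loose bystander. Origin: centre of its underside.
- lemon: Lemon, 78 mm long, 56 mm high, loose bystander. Origin: under its centre.
- mug: White mug, 120 mm over the handle, 98 mm high, loose bystander. Origin: near the centre of its underside.
- tuna_tin: Flat round tin, 86 mm wide, 40 mm high, loose bystander. Origin: centre of its underside.
- sardine_tin: Flat oblong tin, 105 x 63 mm, 24 mm high, loose bystander behind the lid's handle. Origin: centre of its underside.

How it is judged:
On the way, in this order (a step that is already met when the one before it is completed fails the run):
1. the catch is drawn back while the lid is still in its locked position (value of joint lid_catch above 0.0105 m and angle between the x axis of lid and the x axis of cooker, either way round below 0.12 rad and z of lid in the frame of cooker below 0.087 m), for 0.1 s.
2. the lid, still seated on the rim, is turned until its lugs are free (angle between the x axis of lid and the x axis of cooker, either way round above 0.33 rad and z of lid in the frame of cooker below 0.087 m and horizontal distance between lid and cooker below 0.008 m), for 0.1 s.
3. the lid is lifted clear of the pot (height (world z) of lid above 0.1 m), for 0.1 s.
At the end, for the whole second after the job is handed in: The lid lies flat, right way up, on the chopping board with its centre within 50 mm of the board's centre, at rest (horizontal distance between lid and board below 0.05 m and height (world z) of lid between 0.012 and 0.024 m and angle between lid's own z axis and vertical below 0.08 rad and linear speed of lid below 0.02 m/s); the robot touches nothing.
It fails at once if the lid is dropped or slammed onto the board (moving faster than 0.5 m/s within 30 mm above it) (horizontal distance between lid and board below 0.15 m and height (world z) of lid below 0.048 m and linear speed of lid above 0.5 m/s).
It fails at once if the lid is tipped by more than 0.6 rad (angle between lid's own z axis and vertical above 0.6 rad).
It fails at once if a bystander (timer, lemon, mug or one of the two tins) is moved more than 30 mm (distance of any of timer, lemon, mug, tuna_tin, sardine_tin from where it was at the start of the episode above 0.03 m).
It also fails if it takes over 61 s, if anything falls off the work surface, if the arm or the gripper's body presses on something with over 40 N, if the wrist force passes 120 N, or if a joint passes its speed limit or range.

ROBOT

A 6-joint arm with a two-finger parallel gripper is mounted at the origin on a cart in front of the work surface, level with it; the furniture and walls round the work are solid. World frame = base frame: x ahead of the robot, y to its left, z up, the work surface at z = 0. Lengths are in m, angles in rad, forces in N, time in s.
With the tool pointing down it reaches from about 0.225 to 0.875 m from the base axis. Payload 3.4 kg.
Tool frame: the origin (TCP) lies at the very end of the fingers, on their centre line; the grasp point (between the pads) lies 19 mm behind it; z points along the fingers, y is the line along which they close (so a half turn about z gives the same grasp; the last joint's range is limited). The gripper opens to 85 mm and grips with 20 to 120 N. Pads are 22 mm wide; open, the fingers measure 114 mm over their backs; the gripper's body (76 mm by 85 mm) begins 54 mm behind the grasp point. The pads swing forward as they close: fully open they stand 13 mm farther back than shut.
Start: joints at [-1.388, 0.276, 1.505, -0, 1.361, -0.121], TCP at [0.172, -0.549, 0.231] pointing down, gripper open.
Joint ranges: [-2.89, 2.89], [-0.75, 2.08], [0.22, 2.7], [-1.18, 4.32], [0.11, 2.71], [-2.7, 2.7]. Speed limits (rad/s): [2.57, 2.57, 3.14, 3.14, 3.14, 3.14].

INTERFACE

Orientations are given as a unit quaternion [w, x, y, z].
In Python, from rig import manip, eyes gives the robot as it stands.
- The arm moves only by the tool servo_tool, never from a script. Its argument "series" is text: rows parted by semicolons, each of 7 numbers parted by spaces: the shift along the tool's x, y, z in m, then the turn, a rotation vector about the tool's x, y, z in degrees, then the closure, from 0 (fully open) to 1 (shut). In form: dx dy dz ax ay az fingers; .... A call has 1 to 5 rows; each row is the pose to reach, as a shift and turn from the pose commanded when the call began, along the tool's axes at that moment; what a row does not reach only later rows make up. A row lasts 1/10 s, in which the tool goes at most 50 mm and 8.59 degrees, less where a joint would pass 70% of its speed; a pose out of reach is approached as far as the arm can. A call with a gripper value outside its range is refused whole. The fingers move at their own pace and stop on an object; "squeeze" is the grip in N (left out, the last holds). Time passes only in rows, so rows that repeat a pose let the fingers close. It gives the time, the measured TCP pose, the force, the opening and the grip force at its end, in the units of the state.
- manip.get_state(): the state, without advancing time (a new reading comes with each control period).
- eyes.get_image(name): name is "scene" or "top"; returns the picture (384x512x3 uint8, red, green, blue); there is no depth.
- eyes.camera_info(name): a dict with "fx", "fy", "cx", "cy" (pixels), "eye" and "orientation" of the camera in the world. Camera axes: x right, y down, z forward; pixel columns grow to the right and rows downward; lengths in m; the calibration is good to about 2 mm. A picture is of the moment at which its call begins. camera_info takes no time and is no camera call.
- manip.sign_off(): hands the job in; it is judged then, once.
The state is a dict: "clock": time; "qpos": joint angles; "qd": joint speeds; "effort": joint torques, N m; "position": TCP position; "ee_rot": TCP orientation; "contact_force": force on the tool from outside, world axes, zero at the start; "moment": the same for the moment, N m; "width": finger opening in m; "gripper_force": force on a finger pad.
Only numpy, scipy, OpenCV 4.12 (cv2) and the standard library are available. Lean on these libraries where they do the work, as an engineer would, in place of code of your own. Each camera call takes 0.05 s, during which the arm holds its last target. There are 200 camera calls.

## Working session

There is one attempt and no reset: what is moved stays moved. The work goes in short steps, Python scripts to look and compute and a tool call to move; the robot and the scene stay as the last step left them, time stands still between calls to the robot, and variables do not carry over. Pictures are saved under pics/ and viewed, at most 10 in all, crops included, and the job is handed in when it is done.

Besides the shell and the picture viewer there is one more tool, called as name(argument=value, ...) on one line, values as JSON. servo_tool: Moves the arm, as the interface text tells. Its arguments: {"type":"object","properties":{"series":{"type":"string"},"squeeze":{"type":"number"}},"required":["series"]}

```bash
mkdir -p pics; cat > look.py <<'E'
import sys,cv2,numpy as np
from rig import manip,eyes
for n in ("scene","top"):
    im=eyes.get_image(n); cv2.imwrite(f"pics/{sys.argv[1]}_{n}.png",im[:,:,::-1])
E
python3 look.py a; python3 -c "
from rig import manip,eyes
for n in ('scene','top'): print(eyes.camera_info(n))
print(manip.get_state())"
```

```text
{'fx': 447.2129822362069, 'fy': 447.2129822362069, 'cx': 254.85526639297154, 'cy': 189.05476013229568, 'eye': array([-0.54742352,  0.74814015,  0.8778787 ]), 'orientation': array([ 0.244114  , -0.40999799,  0.76282255, -0.43636196])}
{'fx': 439.4605101172117, 'fy': 439.4605101172117, 'cx': 248.73435190260028, 'cy': 196.12705977532127, 'eye': array([-0.39126864,  0.56408039,  1.48140924]), 'orientation': array([ 0.16757444, -0.48616939,  0.81094872, -0.27914208])}
{'clock': 0.1, 'qpos': array([-1.38802667e+00,  2.76499141e-01,  1.50599878e+00, -1.23196930e-05,
        1.36072165e+00, -1.20969187e-01]), 'qd': array([-0.00030447, -0.00101457, -0.00333196, -0.0011255 ,  0.00023358,
        0.00200186]), 'effort': array([ 1.68978928e-03, -4.17698157e+01, -2.46404564e+01, -1.65060437e-04,
        5.75768208e-03,  3.10531948e-05]), 'position': array([ 0.17189682, -0.54820376,  0.23054791]), 'ee_rot': array([-8.12887106e-04,  9.88489465e-01,  1.51287524e-01, -3.11526537e-05]), 'contact_force': array([-0.25675895, -0.86371033,  0.45073826]), 'moment': array([-0.02253009,  0.03947466,  0.08104348]), 'gripper_force': 0.0, 'width': 0.08552221856229236}
```

View pics/a_scene.png

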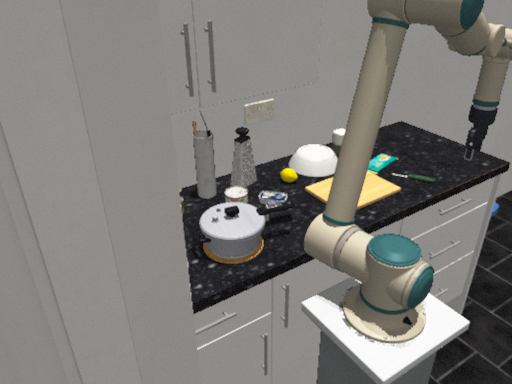

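View pics/a_top.png

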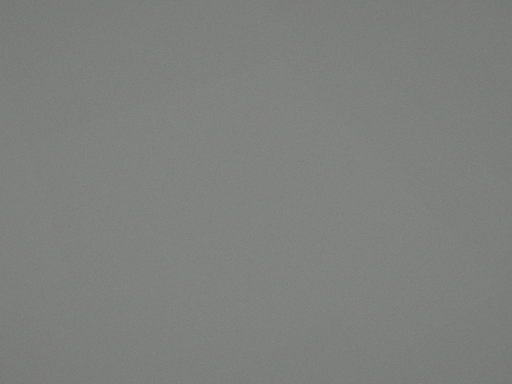

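The scene view shows the cooker (lid about (232,222), handle to about (290,215)), the board (352,189), tins, lemon and timer. The top view is blank grey because something blocks it, so I only have the scene camera.

```bash
cat > cam.py <<'E'
import numpy as np,cv2
from scipy.spatial.transform import Rotation as R
from rig import manip,eyes
ci=eyes.camera_info('scene'); q=ci['orientation']; Rc=R.from_quat([q[1],q[2],q[3],q[0]]).as_matrix(); eye=ci['eye']
def ray(u,v,z):
    d=Rc@[(u-ci['cx'])/ci['fx'],(v-ci['cy'])/ci['fy'],1]; return eye+d*(z-eye[2])/d[2]
def proj(p):
    c=Rc.T@(np.asarray(p)-eye); return np.array([c[0]/c[2]*ci['fx']+ci['cx'],c[1]/c[2]*ci['fy']+ci['cy']])
E
python3 - <<'E'
from cam import *
im=cv2.imread('pics/a_scene.png')
cv2.imwrite('pics/b.png',cv2.resize(im[160:270,180:320],None,fx=5.4,fy=5.4,interpolation=cv2.INTER_CUBIC))
hsv=cv2.cvtColor(im,cv2.COLOR_BGR2HSV)
m=cv2.inRange(hsv,(10,90,140),(25,220,255)); m[:, :295]=0
c=max(cv2.findContours(m,0,2)[0],key=cv2.contourArea)
print(cv2.contourArea(c)); h=cv2.approxPolyDP(cv2.convexHull(c),4,True)[:,0]
for p in h: print(p,ray(*p,.018).round(3))
# bowl is metal: lid rim guess
for (u,v) in [(200,222),(266,222),(232,212)]: print(ray(u,v,.09).round(3))
E
```

```text
732.0
[400 187] [ 0.406 -0.521  0.018]
[357 206] [ 0.399 -0.289  0.018]
[367 171] [ 0.572 -0.513  0.018]
[0.527 0.269 0.09 ]
[0.411 0.098 0.09 ]
[0.52  0.157 0.09 ]
```

View pics/b.png

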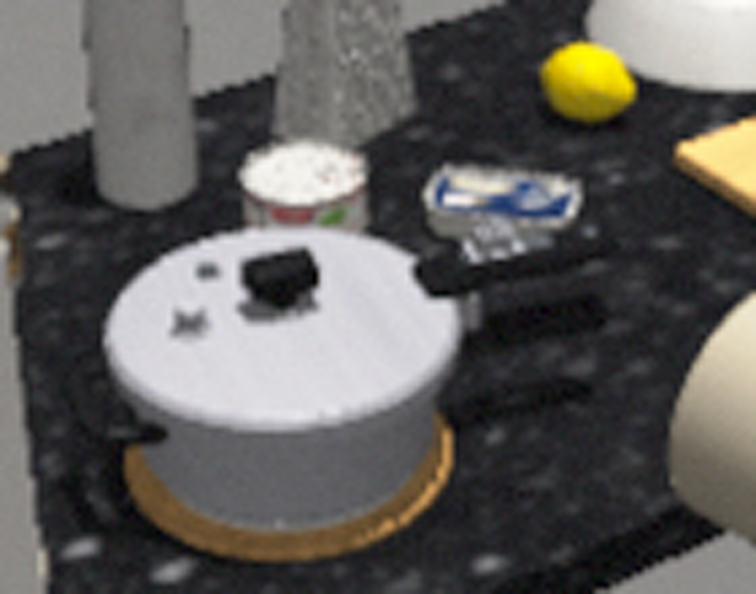

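The crop shows the lid rim from (105,330) to (462,330) in crop px, the grip at (280,265), the catch at about (500,240) on a handle that ends near (612,245), and the sardine tin right behind the handle.

```bash
python3 - <<'E'
from cam import *
from scipy.optimize import least_squares
im=cv2.imread('pics/a_scene.png')
hsv=cv2.cvtColor(im,cv2.COLOR_BGR2HSV)
g=cv2.cvtColor(im,cv2.COLOR_BGR2GRAY)
print(g[222:260:2,232], g[222,194:206],g[222,258:272])
m=((g>148)&(hsv[:,:,1]<60)).astype(np.uint8); m[:,:197]=0;m[:200]=0;m[:,268:]=0
n,l,s,c=cv2.connectedComponentsWithStats(m); k=1+np.argmax(s[1:,4]); print(s[k],c[k])
ct=max(cv2.findContours((l==k).astype(np.uint8),0,cv2.CHAIN_APPROX_NONE)[0],key=cv2.contourArea)[:,0]
ct=ct[ct[:,1]>218]
for z in (.085,.09,.095):
    P=np.array([ray(*p,z)[:2] for p in ct]); f=least_squares(lambda a:np.hypot(*(P-a[:2]).T)-a[2],[.48,.18,.1],loss='soft_l1',f_scale=.002); print(z,f.x.round(4),f.cost)
C=ray(280/5.4+180,255/5.4+160,.141);print('grip top',C)
mm=cv2.inRange(hsv,(8,100,60),(25,255,230)); mm[:,:195]=0; mm[:,275:]=0;mm[:225]=0
pts=np.argwhere(mm)[:,::-1]; h=cv2.convexHull(pts)[:,0]
h=np.array([p for p in h if p[1]>236]); P=np.array([ray(*p,.004)[:2] for p in h]);f=least_squares(lambda a:np.hypot(*(P-a[:2]).T)-a[2],[.48,.18,.1],loss='soft_l1',f_scale=.002);print('mat',f.x,len(h))
for n,(u,v),z in [('end',(612,245),.112),('catch',(495,228),.133),('hstart',(415,275),.108),('lemon',(588,120),.0),('sard',(500,200),.024),('tuna',(305,175),.04)]:
    p=ray(u/5.4+180,v/5.4+160,z); print(n,p.round(3))
# dark handle end profile
print(g[198:216,278:298])
E
```

```text
[218 221 220 219 219 220 222 225 192 101 102  98  96  97  99  98  98 109
 102] [ 40  32  35  40  33 132 187 209 210 210 214 211] [214 214 215 216 214 189 144  77  22  24  20  22  20  21]
[ 200  202   65   38 1691] [231.87049083 221.39148433]
0.085 [0.4881 0.1757 0.1009] 5.844790755720272e-05
0.09 [0.4815 0.1793 0.1003] 5.780394759264186e-05
0.095 [0.475  0.1829 0.0996] 5.716236511129068e-05
grip top [0.47499513 0.1815286  0.141     ]
mat [0.47120324 0.18498196 0.09744258] 18
end [ 0.413 -0.01   0.112]
catch [0.44  0.056 0.133]
hstart [0.457 0.102 0.108]
lemon [ 0.703 -0.212  0.   ]
sard [ 0.613 -0.069  0.024]
tuna [0.694 0.038 0.04 ]
[[139 128 108  82  68  68  88 194 168  75  37  38  38  35  49  59  46  44
   37  34]
 [ 59  59  59  60  48  54 124 205 149  40  36  43  36  44  46  54  50  40
   38  34]
 [102  98 116 123 135 132 136 130  81  40  47  46  42  37  42  44  44  43
   41  37]
 [125 123 141 145 158 151 114  80  53  48  56  58  48  35  37  42  44  45
   44  42]
 [111 103 102  97  87  84  66  47  42  56  86  98  67  37  33  40  41  44
   37  41]
 [111 103  99  81  54  36  37  34
[... 372 characters left out ...]
  31  30
   32  33]
 [ 31  32  30  27  24  26  24  18  22  14  37  53  58  55  44  39  40  37
   34  42]
 [ 22  23  23  30  18  24  21  25  35  38  58  71  70  66  54  47  39  40
   40  51]
 [ 17  22  18  28  27  25  33  35  42  51  60  59  54  48  41  38  41  43
   47  54]
 [ 31  39  38  39  40  40  42  45  40  40  35  37  36  43  40  43  49  44
   48  47]
 [ 48  51  48  41  39  42  44  40  33  39  34  39  40  40  39  46  46  56
   58  69]
 [ 45  40  44  40  35  35  39  33  38  35  36  38  38  41  38  45  47  52
   61  61]
 [ 37  36  39  38  37  35  35  36  32  30  26  24  31  38  40  43  46  43
   51  53]
 [ 39  31  32  33  33  28  25  26  19  18  17  14  21  31  44  50  46  47
   51  48]]
```

```bash
python3 - <<'E'
from cam import *
ims=[eyes.get_image('scene').astype(float) for _ in range(6)]
im=np.mean(ims,0)[:,:,::-1]; np.save('avg.npy',im)
c=im[190:235,218:302]; c=255*np.clip(c/200,0,1)**.5
cv2.imwrite('pics/c.png',cv2.resize(c.astype(np.uint8),None,fx=9,fy=9,interpolation=cv2.INTER_CUBIC))
E
```

```text
(no output)
```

View pics/c.png

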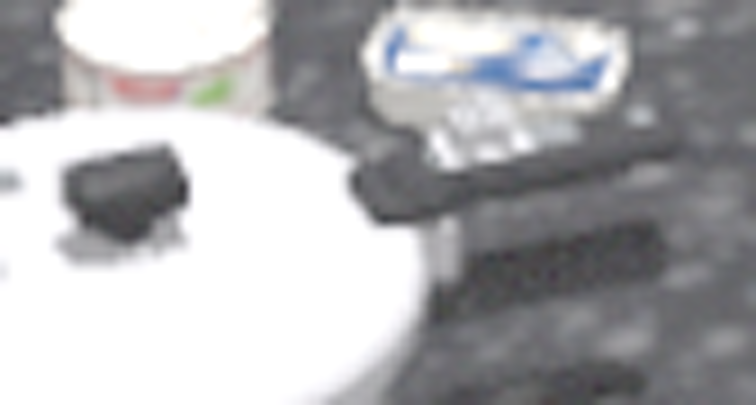

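The enhanced crop shows the handle's near lower edge running (385,222)→(680,155), the thumb block at about (483,115), and the grip's top face at about (122,172).

```bash
python3 - <<'E'
from cam import *
def r(X,Y,z): return ray((X+.5)/9-.5+218,(Y+.5)/9-.5+190,z)
a,b=r(395,222,.099),r(675,157,.099); d=(b-a)[:2]; print(a,b,np.degrees(np.arctan2(d[1],d[0])),np.hypot(*d))
print('grip',r(120,172,.141),r(65,185,.141),r(170,145,.141),r(185,178,.141))
print('end top',r(678,140,.117),'thumb',r(483,112,.133))
for C in [(.477,.181)]:
  for yaw in np.radians([-106,-109,-112]):
    u=np.array([np.cos(yaw),np.sin(yaw)]);n=np.array([-u[1],u[0]])
    f=lambda x,y,z:tuple(((proj([*(np.array(C)+x*u+y*n),z])-[218,190]+.5)*9-.5).round().astype(int))
    print(np.degrees(yaw),'grip',[f(x,y,.141) for x,y in((22,13),(22,-13),(-22,-13),(-22,13)) for x,y in[(x/1000,y/1000)]],
     'hnd end top',f(.206,.014,.117),f(.206,-.014,.117),'bot',f(.206,-.014,.099),f(.105,-.014,.099),'thumb',f(.119,-.008,.133),f(.141,-.008,.133),f(.141,.008,.133),f(.119,.008,.133),'base',f(.119,-.008,.117),f(.141,-.008,.117),'pot',f(.205,-.012,.068))
E
```

```text
[0.44438877 0.09262945 0.099     ] [ 0.42300591 -0.01464449  0.099     ] -101.27299146537818 0.1093843038021325
grip [0.46951313 0.18817601 0.141     ] [0.47296132 0.20776078 0.141     ] [0.47473529 0.16517581 0.141     ] [0.45375907 0.17181636 0.141     ]
end top [ 0.40898285 -0.00472251  0.117     ] thumb [0.44232458 0.05645542 0.133     ]
-106.0 grip [(np.int64(179), np.int64(126)), (np.int64(199), np.int64(164)), (np.int64(74), np.int64(186)), (np.int64(56), np.int64(148))] hnd end top (np.int64(672), np.int64(97)) (np.int64(701), np.int64(136)) bot (np.int64(699), np.int64(178)) (np.int64(431), np.int64(227)) thumb (np.int64(463), np.int64(130)) (np.int64(523), np.int64(119)) (np.int64(508), np.int64(97)) (np.int64(449), np.int64(107)) base (np.int64(463), np.int64(168)) (np.int64(523), np.int64(158)) pot (np.int64(692), np.int64(248))
-109.0 grip [(np.int64(182), np.int64(128)), (np.int64(198), np.int64(166)), (np.int64(71), np.int64(185)), (np.int64(57), np.int64(146))] hnd end top (np.int64(684), np.int64(111)) (np.int64(709), np.int64(151)) bot (np.int64(708), np.int64(194)) (np.int64(434), np.int64(236)) thumb (np.int64(468), np.int64(139)) (np.int64(528), np.int64(130)) (np.int64(515), np.int64(107)) (np.int64(455), np.int64(116)) base (np.int64(467), np.int64(178)) (np.int64(528), np.int64(169)) pot (np.int64(701), np.int64(264))
-112.0 grip [(np.int64(184), np.int64(129)), (np.int64(196), np.int64(168)), (np.int64(68), np.int64(183)), (np.int64(58), np.int64(144))] hnd end top (np.int64(695), np.int64(126)) (np.int64(716), np.int64(168)) bot (np.int64(715), np.int64(211)) (np.int64(435), np.int64(244)) thumb (np.int64(471), np.int64(148)) (np.int64(533), np.int64(141)) (np.int64(522), np.int64(117)) (np.int64(461), np.int64(125)) base (np.int64(471), np.int64(187)) (np.int64(532), np.int64(180)) pot (np.int64(708), np.int64(281))
```

Lid circle, mat and grip agree on a cooker axis near (0.469, 0.187) and a handle yaw near -102.5°. The thumb block at (0.442, 0.057) fits its 130 mm radius. I'll move above the catch.

```bash
cat > go.py <<'E'
import sys,numpy as np
from scipy.spatial.transform import Rotation as R
from rig import manip
def tgt(x,y,z,yawdeg):
    s=manip.get_state(); q=s['ee_rot']; R0=R.from_quat([q[1],q[2],q[3],q[0]])
    Rt=R.from_euler('z',yawdeg,degrees=True)*R.from_euler('x',180,degrees=True)
    d=R0.inv().apply(np.array([x,y,z])-s['position']); w=np.degrees((R0.inv()*Rt).as_rotvec())
    return d,w
if __name__=='__main__':
    d,w=tgt(*map(float,sys.argv[1:5])); s=manip.get_state()
    print(d.round(4),w.round(2),'pos',s['position'].round(4),'F',s['contact_force'].round(2),'w',round(s['width'],4),round(s['clock'],2),'q6',s['qpos'][5].round(2))
E
python3 go.py .441 .059 .22 77.5
```

```text
[ 0.4384 -0.4993  0.0113] [-1.000e-02 -1.000e-02 -6.009e+01] pos [ 0.172  -0.5486  0.2312] F [ 0.75  0.09 -0.25] w 0.0852 0.4 q6 -0.12
```

servo_tool(series="0.034 -0.036 0 0 0 0 0;0.068 -0.072 0 0 0 0 0;0.1 -0.11 0 0 0 0 0;0.13 -0.145 0 0 0 0 0;0.16 -0.18 0 0 0 0 0")

```text
clock: 0.9
position: [0.2712, -0.3273, 0.2314]
ee_rot: [0.0, 0.989, 0.151, 0.0]
contact_force: [0.7, 0.3, -0.9]
width: 0.0857
gripper_force: 0.0
```

servo_tool(series="0.034 -0.036 0 0 0 0 0;0.068 -0.072 0 0 0 0 0;0.1 -0.11 0 0 0 0 0;0.13 -0.145 0 0 0 0 0;0.16 -0.18 0 0 0 0 0")

```text
clock: 1.4
position: [0.3701, -0.1077, 0.2317]
ee_rot: [0.0, 0.988, 0.151, 0.001]
contact_force: [0.7, -0.3, 0.1]
width: 0.0852
gripper_force: 0.0
```

servo_tool(series="0.034 -0.036 0 0 0 -8 0;0.068 -0.072 0 0 0 -16 0;0.1 -0.11 0 0 0 -24 0;0.118 -0.139 0 0 0 -32 0;0.118 -0.139 0 0 0 -40 0")

```text
clock: 1.9
position: [0.4417, 0.0625, 0.2313]
ee_rot: [-0.001, 0.874, 0.485, 0.001]
contact_force: [0.2, -0.3, 0.2]
width: 0.0854
gripper_force: 0.0
```

```bash
python3 go.py .441 .059 .20 77.5
```

```text
[-0.0034  0.0013  0.0313] [  0.    -0.13 -19.45] pos [0.4417 0.0625 0.2313] F [ 0.17 -0.34  0.22] w 0.0854 1.9 q6 0.54
```

servo_tool(series="-0.003 0.001 0.02 0 0 -8 0.45;-0.003 0.001 0.04 0 0 -16 0.45;-0.003 0.001 0.06 0 0 -19.5 0.45;-0.003 0.001 0.071 0 0 -19.5 0.45;-0.003 0.001 0.071 0 0 -19.5 0.45")

```text
clock: 2.4
position: [0.4388, 0.0554, 0.1591]
ee_rot: [-0.001, 0.784, 0.621, -0.001]
contact_force: [0.5, 0.2, 1.0]
width: 0.0471
gripper_force: 0.0
```

```bash
python3 go.py .441 .059 .165 77.5; python3 - <<'E'
from cam import *
im=np.mean([eyes.get_image('scene').astype(float) for _ in range(3)],0)[:,:,::-1]
cv2.imwrite('pics/d_full.png',im)
c=im[170:235,215:305]; c=255*np.clip(c/200,0,1)**.5
cv2.imwrite('pics/d.png',cv2.resize(c.astype(np.uint8),None,fx=8.5,fy=8.5,interpolation=cv2.INTER_CUBIC))
p=manip.get_state()['position']; print('TCP px in crop',(proj(p)-[215,170]+.5)*8.5-.5)
E
```

```text
[ 0.004   0.0013 -0.006 ] [-0.18  0.04 -0.68] pos [0.4388 0.0554 0.1591] F [0.49 0.21 1.02] w 0.0471 2.4 q6 0.2
TCP px in crop [487.01217633 211.90953631][ WARN:0@3.760] global loadsave.cpp:1063 imwrite_ Unsupported depth image for selected encoder is fallbacked to CV_8U.
```

View pics/d.png

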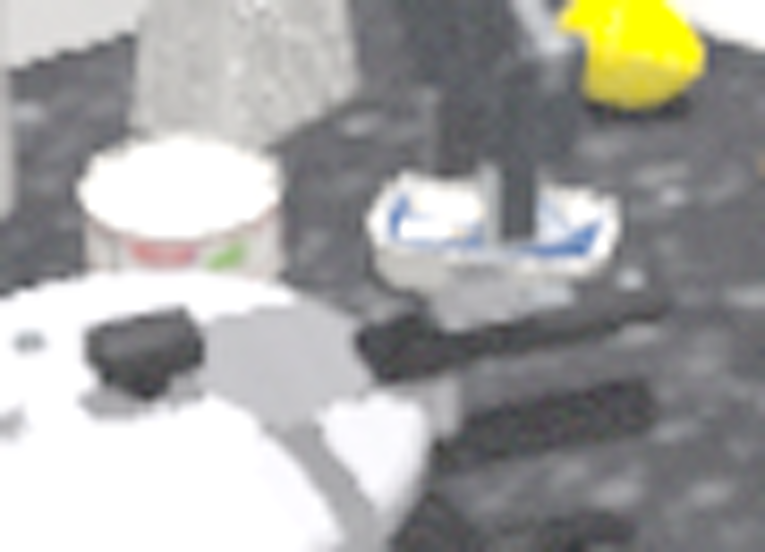

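The near fingertip is at crop (512,240), above and on the camera side of the block (now shaded, about (480,295)), as planned. Next I'll lower around the block and pinch it.

servo_tool(series="0.003 0.001 0.012 0 0 -0.7 0.45;0.003 0.001 0.024 0 0 -0.7 0.45;0.003 0.001 0.036 0 0 -0.7 0.45;0.003 0.001 0.036 0 0 -0.7 0.45;0.003 0.001 0.036 0 0 -0.7 0.55", squeeze=20)

```text
clock: 3.05
position: [0.4422, 0.058, 0.1251]
ee_rot: [0.001, 0.779, 0.627, 0.001]
contact_force: [0.5, -0.2, 0.4]
width: 0.0384
gripper_force: 0.0
```

servo_tool(series="0 0 0 0 0 0 0.65;0 0 0 0 0 0 0.75;0 0 0 0 0 0 0.85;0 0 0 0 0 0 0.95;0 0 0 0 0 0 1")

```text
clock: 3.55
position: [0.4436, 0.0578, 0.1254]
ee_rot: [0.002, 0.779, 0.627, 0.002]
contact_force: [3.6, -1.4, 5.9]
width: 0.0151
gripper_force: 21.3
```

servo_tool(series="0 0 0 0 0 0 1;0 0 0 0 0 0 1;0 0 0 0 0 0 1;0 0 0 0 0 0 1;0 0 0 0 0 0 1")

```text
clock: 4.05
position: [0.4437, 0.0578, 0.1254]
ee_rot: [0.002, 0.779, 0.627, 0.002]
contact_force: [3.0, -1.2, 5.8]
width: 0.015
gripper_force: 21.3
```

Opening 15 mm means the block is pinched. Now I'll draw it outward along tool -x.

servo_tool(series="-0.004 0.001 0 0 0 0 1;-0.008 0.001 0 0 0 0 1;-0.012 0.001 0 0 0 0 1;-0.015 0.001 0 0 0 0 1;-0.018 0.001 0 0 0 0 1")

```text
clock: 4.55
position: [0.4395, 0.0414, 0.1249]
ee_rot: [-0.0, 0.78, 0.626, 0.002]
contact_force: [2.0, 4.1, 3.3]
width: 0.0157
gripper_force: 20.5
```

servo_tool(series="0 0 0 0 0 0 1;0 0 0 0 0 0 1")

```text
clock: 4.75
position: [0.4392, 0.0411, 0.1247]
ee_rot: [-0.0, 0.78, 0.626, 0.001]
contact_force: [2.4, 4.1, 6.1]
width: 0.0151
gripper_force: 20.9
```

```bash
python3 go.py .441 .059 .165 77.5; python3 - <<'E'
from cam import *
im=np.mean([eyes.get_image('scene').astype(float) for _ in range(3)],0)[:,:,::-1]
c=im[170:235,215:305]; c=255*np.clip(c/200,0,1)**.5
cv2.imwrite('pics/e.png',cv2.resize(c.astype(np.uint8),None,fx=8.5,fy=8.5,interpolation=cv2.INTER_CUBIC))
E
```

```text
[ 0.0179 -0.0021 -0.0403] [ 0.05 -0.11  0.06] pos [0.4392 0.0411 0.1247] F [2.43 4.07 6.07] w 0.0151 4.75 q6 0.15
```

The catch moved about 17 mm and there is resistance at its stop. I'll release, rise, move out 32 mm, come down around the handle and pinch.

servo_tool(series="0 0 0 0 0 0 0.6;0 0 0 0 0 0 0.5;0 0 0 0 0 0 0.45;0 0 -0.012 0 0 0 0.45;0 0 -0.022 0 0 0 0.45")

```text
clock: 5.4
position: [0.4378, 0.0401, 0.1461]
ee_rot: [-0.001, 0.779, 0.627, -0.001]
contact_force: [0.2, -0.5, 0.7]
width: 0.0467
gripper_force: 0.0
```

servo_tool(series="-0.016 0 0 0 0 0 0.45;-0.032 0 0 0 0 0 0.45;-0.032 0 0.02 0 0 0 0.45;-0.032 0 0.04 0 0 0 0.45;-0.032 0 0.04 0 0 0 0.45")

```text
clock: 5.9
position: [0.4295, 0.0091, 0.1046]
ee_rot: [-0.002, 0.779, 0.627, -0.002]
contact_force: [-1.2, 0.4, -0.7]
width: 0.0469
gripper_force: 0.0
```

```bash
python3 go.py .433 .010 .087 77.5; python3 - <<'E'
from cam import *
im=np.mean([eyes.get_image('scene').astype(float) for _ in range(3)],0)[:,:,::-1]
c=im[150:260,190:400]; c=255*np.clip(c/200,0,1)**.5
cv2.imwrite('pics/e.png',cv2.resize(c.astype(np.uint8),None,fx=3.8,fy=3.8,interpolation=cv2.INTER_CUBIC))
E
```

```text
[0.0017 0.0033 0.0175] [-0.32  0.05  0.09] pos [0.4295 0.0091 0.1046] F [-1.19  0.4  -0.68] w 0.0469 5.9 q6 0.08
```

View pics/e.png

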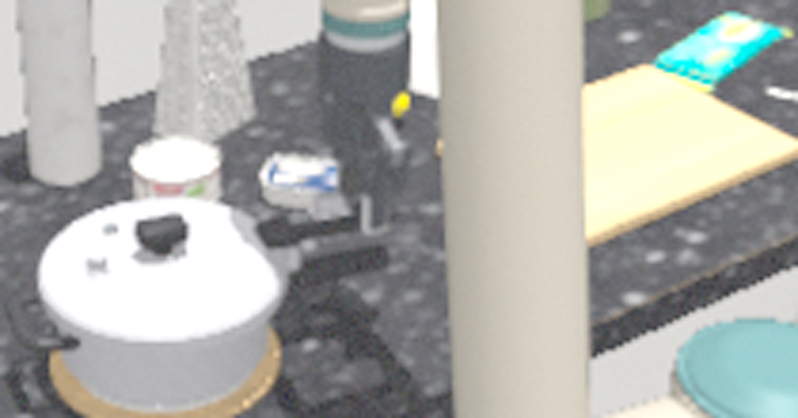

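The picture shows the thumb piece drawn back at about (328,205), with the fingers straddling the handle end. I'll finish descending and pinch.

servo_tool(series="0.001 0.003 0.009 0 0 0 0.45;0.001 0.003 0.017 0 0 0 0.45;0.001 0.003 0.017 0 0 0 0.6;0.001 0.003 0.017 0 0 0 0.75;0.001 0.003 0.017 0 0 0 0.9", squeeze=25)

```text
clock: 6.55
position: [0.4347, 0.0095, 0.0892]
ee_rot: [-0.0, 0.779, 0.627, -0.0]
contact_force: [0.2, 0.0, -1.6]
width: 0.0273
gripper_force: 26.9
```

servo_tool(series="0 0 0 0 0 0 0.9;0 0 0 0 0 0 0.9;0 0 0 0 0 0 0.9")

```text
clock: 6.85
position: [0.4348, 0.0095, 0.0893]
ee_rot: [-0.0, 0.779, 0.627, -0.0]
contact_force: [-0.3, -0.4, -1.7]
width: 0.0277
gripper_force: 26.7
```

```bash
python3 go.py .433 .010 .087 77.5
```

```text
[ 0.0001 -0.0019  0.0023] [-0.01 -0.    0.11] pos [0.4348 0.0095 0.0893] F [-0.27 -0.38 -1.74] w 0.0277 6.85 q6 0.08
```

Pinched at 28 mm. Now I'll swing it counter-clockwise 15° about the estimated axis.

servo_tool(series="0.0005 0.0094 0 0 0 -3 0.9;0.0014 0.0187 0 0 0 -6 0.9;0.0028 0.0279 0 0 0 -9 0.9;0.0047 0.0371 0 0 0 -12 0.9;0.0071 0.0462 0 0 0 -15 0.9")

```text
clock: 7.35
position: [0.4826, 0.0066, 0.0894]
ee_rot: [0.0, 0.691, 0.723, 0.001]
contact_force: [1.2, 1.6, -1.8]
width: 0.0278
gripper_force: 28.4
```

```bash
python3 go.py .433 .010 .087 92.5
```

```text
[ 0.0057 -0.0494  0.0024] [ 0.08 -0.03  0.15] pos [0.4826 0.0066 0.0894] F [ 1.22  1.56 -1.81] w 0.0278 7.35 q6 -0.18
```

servo_tool(series="0.0005 0.0094 0 0 0 -3 0.9;0.0014 0.0187 0 0 0 -6 0.9;0.0028 0.0279 0 0 0 -9 0.9;0.0047 0.0371 0 0 0 -12 0.9;0.0063 0.0432 0 0 0 -14 0.9")

```text
clock: 7.85
position: [0.5251, 0.014, 0.0892]
ee_rot: [0.001, 0.597, 0.802, -0.001]
contact_force: [-0.7, -1.5, -1.2]
width: 0.0276
gripper_force: 27.6
```

servo_tool(series="0 0 0 0 0 0 0.9;0 0 0 0 0 0 0.9;0 0 0 0 0 0 0.9")

```text
clock: 8.15
position: [0.5245, 0.0144, 0.0894]
ee_rot: [0.0, 0.598, 0.802, -0.0]
contact_force: [0.5, -1.6, -2.2]
width: 0.0277
gripper_force: 26.8
```

```bash
python3 go.py .4695 .1855 .087 106.5
```

```text
[ 0.1797 -0.0039  0.0023] [0.02 0.03 0.07] pos [0.5245 0.0144 0.0894] F [ 0.53 -1.62 -2.24] w 0.0277 8.15 q6 -0.39
```

Turned about 0.5 rad at low force. I'll release, rise and go over the crown grip.

servo_tool(series="0 0 0 0 0 0 0.6;0 0 0 0 0 0 0.45;0 0 -0.02 0 0 0 0.4;0 0 -0.06 0 0 0 0.4;0 0 -0.085 0 0 0 0.4")

```text
clock: 8.65
position: [0.5251, 0.0149, 0.1765]
ee_rot: [0.001, 0.598, 0.802, 0.001]
contact_force: [0.7, -0.8, -0.1]
width: 0.0514
gripper_force: 0.0
```

servo_tool(series="0.04 0 -0.002 0 0 0 0.4;0.08 -0.001 -0.002 0 0 0 0.4;0.12 -0.002 -0.002 0 0 0 0.4;0.16 -0.002 -0.002 0 0 0 0.4;0.18 -0.002 -0.002 0 0 0 0.4")

```text
clock: 9.15
position: [0.4695, 0.1894, 0.1766]
ee_rot: [-0.001, 0.597, 0.802, 0.001]
contact_force: [0.4, -1.0, 0.1]
width: 0.0514
gripper_force: 0.0
```

servo_tool(series="0 0 0 0 0 0 0.4;0 0 0 0 0 0 0.4")

```text
clock: 9.35
position: [0.471, 0.1866, 0.1764]
ee_rot: [0.0, 0.597, 0.802, -0.0]
contact_force: [-0.2, -0.7, 0.7]
width: 0.0511
gripper_force: 0.0
```

```bash
python3 go.py .471 .185 .118 106.5; python3 - <<'E'
from cam import *
im=np.mean([eyes.get_image('scene').astype(float) for _ in range(3)],0)[:,:,::-1]
cv2.imwrite('pics/f_full.png',im.astype(np.uint8))
c=im[140:270,190:410]; c=255*np.clip(c/200,0,1)**.5
cv2.imwrite('pics/f.png',cv2.resize(c.astype(np.uint8),None,fx=3.6,fy=3.6,interpolation=cv2.INTER_CUBIC))
E
```

```text
[-0.0015 -0.0005  0.0584] [0.02 0.03 0.18] pos [0.471  0.1866 0.1764] F [-0.18 -0.67  0.74] w 0.0511 9.35 q6 -0.05
```

View pics/f.png

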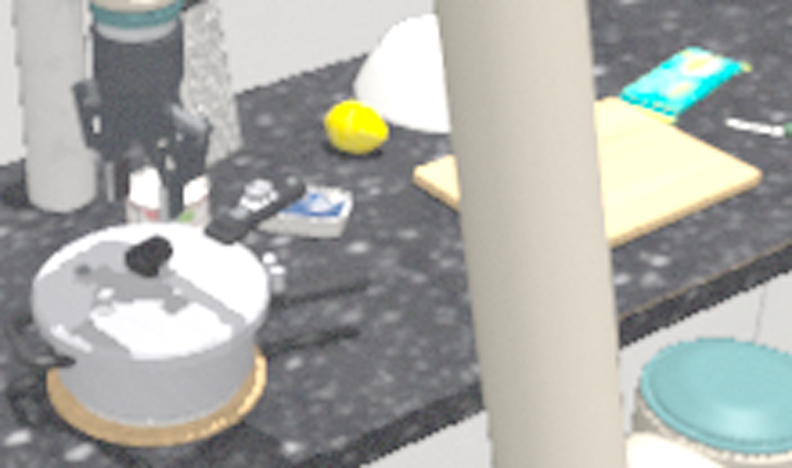

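The lid is turned, with the catch still drawn. The grip is at (148,252), and the board corners are at left (415,175), top (610,98) and right (760,178). Next I'll compute the grip and board centres.

```bash
python3 - <<'E'
from cam import *
r=lambda X,Y,z: ray((X+.5)/3.6-.5+190,(Y+.5)/3.6-.5+140,z)
print('grip',r(148,250,.138))
L,T,Rr=[r(*p,.018) for p in((415,175),(610,98),(760,178))]
print(L,T,Rr,'mid',(L+Rr)/2,'sides',np.linalg.norm(L-T),np.linalg.norm(T-Rr),np.linalg.norm(L-Rr))
im=cv2.imread('pics/f_full.png'); hsv=cv2.cvtColor(im,cv2.COLOR_BGR2HSV)
m=cv2.inRange(hsv,(12,60,150),(25,220,255)); m[:,:300]=0; m[:160]=0;m[210:]=0
p=np.argwhere(m)[:,::-1]
for f in (p[:,0].argmin(),p[:,0].argmax(),p[:,1].argmin()): print(p[f],ray(*p[f],.018))
E
```

```text
grip [0.47183483 0.18745542 0.138     ]
[ 0.6046902  -0.21468178  0.018     ] [ 0.61753704 -0.51253941  0.018     ] [ 0.39375819 -0.51081411  0.018     ] mid [ 0.49922419 -0.36274794  0.018     ] sides 0.2981345513508329 0.22378550166067832 0.3635748481027364
[305 187] [ 0.61210375 -0.22099574  0.018     ]
[400 187] [ 0.40625368 -0.52086592  0.018     ]
[358 167] [ 0.61917002 -0.50794461  0.018     ]
```

servo_tool(series="-0.001 0 0.02 0 0 0 0.4;-0.001 0 0.04 0 0 0 0.4;-0.001 0 0.058 0 0 0 0.4;-0.001 0 0.058 0 0 0 0.4;-0.001 0 0.058 0 0 0 0.5", squeeze=25)

```text
clock: 10.0
position: [0.4718, 0.1849, 0.1184]
ee_rot: [-0.0, 0.598, 0.801, -0.0]
contact_force: [0.2, -0.5, 0.3]
width: 0.0429
gripper_force: 0.0
```

servo_tool(series="0 0 0 0 0 0 0.6;0 0 0 0 0 0 0.7;0 0 0 0 0 0 0.8;0 0 0 0 0 0 0.9;0 0 0 0 0 0 0.9")

```text
clock: 10.5
position: [0.4736, 0.1859, 0.1199]
ee_rot: [0.002, 0.598, 0.802, 0.002]
contact_force: [3.3, -1.2, 5.3]
width: 0.0256
gripper_force: 25.8
```

The board centre is about (0.502, -0.365), and its sides (298 × 224 mm) check out. The grip is held, so I'll squeeze harder and lift straight up.

servo_tool(series="0 0 0 0 0 0 0.9;0 0 0 0 0 0 0.9;0 0 -0.005 0 0 0 0.9;0 0 -0.01 0 0 0 0.9;0 0 -0.018 0 0 0 0.9", squeeze=90)

```text
clock: 11.0
position: [0.4697, 0.1852, 0.1354]
ee_rot: [-0.001, 0.598, 0.802, -0.002]
contact_force: [-0.7, -0.0, -4.7]
width: 0.0241
gripper_force: 91.2
```

servo_tool(series="0 0 -0.012 0 0 0 0.9;0 0 -0.03 0 0 0 0.9;0 0 -0.055 0 0 0 0.9;0 0 -0.08 0 0 0 0.9;0 0 -0.1 0 0 0 0.9")

```text
clock: 11.5
position: [0.47, 0.1858, 0.238]
ee_rot: [-0.001, 0.597, 0.802, -0.0]
contact_force: [0.3, 0.3, -4.6]
width: 0.0241
gripper_force: 91.2
```

```bash
python3 go.py .502 -.365 .24 106.5;  python3 - <<'E'
from cam import *
im=np.mean([eyes.get_image('scene').astype(float) for _ in range(3)],0)[:,:,::-1]
c=im[100:270,180:440]; c=255*np.clip(c/200,0,1)**.5
cv2.imwrite('pics/g.png',cv2.resize(c.astype(np.uint8),None,fx=3,fy=3,interpolation=cv2.INTER_CUBIC))
E
```

```text
[-0.5369 -0.1269 -0.0022] [-0.1  -0.05  0.12] pos [0.47   0.1858 0.238 ] F [ 0.34  0.29 -4.55] w 0.0241 11.5 q6 -0.05
```

View pics/g.png

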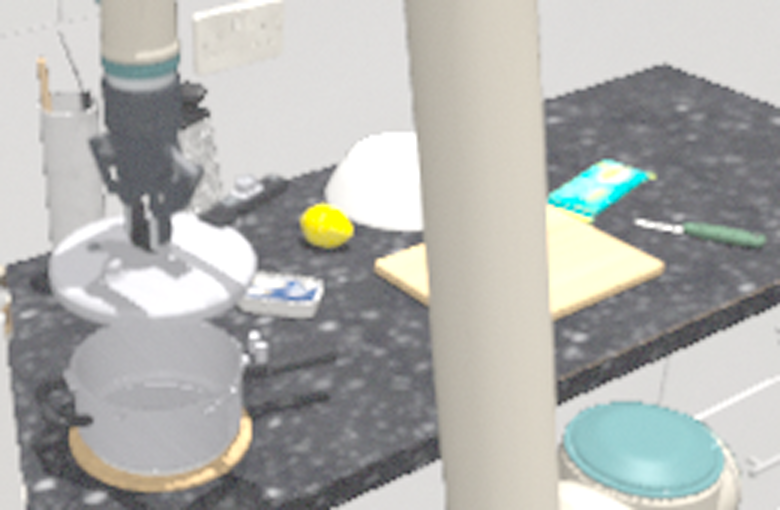

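The lid is off and level (4.6 N of weight), the pot is open, and the area right of the board holds only flat things. I'll carry it over.

servo_tool(series="-0.025 -0.006 0 0 0 0 0.9;-0.06 -0.014 0 0 0 0 0.9;-0.1 -0.0235 0 0 0 0 0.9;-0.14 -0.033 0 0 0 0 0.9;-0.18 -0.042 0 0 0 0 0.9")

```text
clock: 12.15
position: [0.4806, 0.0002, 0.2345]
ee_rot: [-0.002, 0.597, 0.802, -0.001]
contact_force: [-0.2, 0.5, -5.3]
width: 0.0242
gripper_force: 91.2
```

servo_tool(series="-0.04 -0.0095 0 0 0 3 0.9;-0.08 -0.019 0 0 0 6 0.9;-0.12 -0.0285 0 0 0 9 0.9;-0.16 -0.038 0 0 0 12 0.9;-0.19 -0.045 0 0 0 16 0.9")

```text
clock: 12.65
position: [0.4922, -0.1955, 0.2344]
ee_rot: [-0.002, 0.705, 0.709, -0.001]
contact_force: [0.9, 0.4, -4.5]
width: 0.0241
gripper_force: 91.2
```

```bash
python3 go.py .502 -.365 .12 90
```

```text
[-0.1698  0.0091  0.1141] [-0.22 -0.09  0.38] pos [ 0.4922 -0.1955  0.2344] F [ 0.88  0.38 -4.49] w 0.0241 12.65 q6 -0.52
```

servo_tool(series="-0.04 0.002 0 0 0 0 0.9;-0.08 0.004 0 0 0 0 0.9;-0.115 0.006 0 0 0 0 0.9;-0.145 0.008 0 0 0 0 0.9;-0.165 0.009 0 0 0 0 0.9")

```text
clock: 13.15
position: [0.5034, -0.36, 0.234]
ee_rot: [-0.002, 0.704, 0.71, -0.0]
contact_force: [0.9, 1.2, -4.9]
width: 0.0244
gripper_force: 91.3
```

servo_tool(series="0 0 0.02 0 0 0 0.9;0 0 0.045 0 0 0 0.9;0 0 0.07 0 0 0 0.9;0 0 0.09 0 0 0 0.9;0 0 0.105 0 0 0 0.9")

```text
clock: 13.65
position: [0.503, -0.3566, 0.1284]
ee_rot: [-0.003, 0.703, 0.711, 0.0]
contact_force: [-0.7, -0.6, -5.3]
width: 0.0242
gripper_force: 91.3
```

```bash
python3 go.py .502 -.365 .06 90; python3 - <<'E'
from cam import *
im=np.mean([eyes.get_image('scene').astype(float) for _ in range(3)],0)[:,:,::-1]
c=im[100:270,180:440]; c=255*np.clip(c/200,0,1)**.5
cv2.imwrite('pics/h.png',cv2.resize(c.astype(np.uint8),None,fx=3,fy=3,interpolation=cv2.INTER_CUBIC))
E
```

```text
[-0.0087 -0.0008  0.0683] [-0.23 -0.26  0.62] pos [ 0.503  -0.3566  0.1284] F [-0.71 -0.59 -5.31] w 0.0242 13.65 q6 -0.74
```

View pics/h.png

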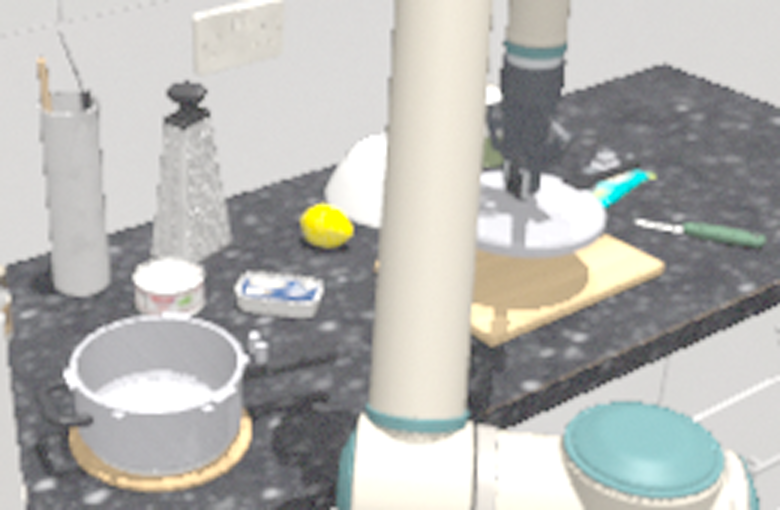

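The lid hangs level over the board, with its shadow central on it. I'll lower gently.

servo_tool(series="-0.003 0 0.012 0 0 0 0.9;-0.006 0 0.024 0 0 0 0.9;-0.008 0 0.036 0 0 0 0.9;-0.008 0 0.048 0 0 0 0.9;-0.008 0 0.058 0 0 0 0.9")

```text
clock: 14.3
position: [0.5042, -0.3665, 0.0719]
ee_rot: [-0.001, 0.703, 0.711, 0.0]
contact_force: [-0.0, 0.0, -5.1]
width: 0.0242
gripper_force: 91.4
```

servo_tool(series="0 0 0.002 0 0 0 0.9;0 0 0.004 0 0 0 0.9;0 0 0.006 0 0 0 0.9;0 0 0.008 0 0 0 0.9;0 0 0.01 0 0 0 0.9")

```text
clock: 14.8
position: [0.5048, -0.3669, 0.0636]
ee_rot: [0.001, 0.703, 0.711, -0.0]
contact_force: [-0.3, -0.2, -4.3]
width: 0.0238
gripper_force: 91.2
```

servo_tool(series="0 0 0.001 0 0 0 0.9;0 0 0.002 0 0 0 0.9;0 0 0.004 0 0 0 0.9;0 0 0.005 0 0 0 0.9;0 0 0.006 0 0 0 0.9")

```text
clock: 15.3
position: [0.5046, -0.3667, 0.0572]
ee_rot: [-0.0, 0.703, 0.711, -0.0]
contact_force: [0.2, 0.6, -4.0]
width: 0.0241
gripper_force: 91.3
```

servo_tool(series="0 0 0.001 0 0 0 0.9;0 0 0.002 0 0 0 0.9;0 0 0.002 0 0 0 0.9")

```text
clock: 15.6
position: [0.5046, -0.3667, 0.0554]
ee_rot: [0.0, 0.703, 0.711, -0.0]
contact_force: [0.3, -0.1, -3.1]
width: 0.0242
gripper_force: 91.4
```

servo_tool(series="0 0 0.001 0 0 0 0.9;0 0 0.002 0 0 0 0.9;0 0 0.002 0 0 0 0.9")

```text
clock: 15.9
position: [0.5046, -0.3667, 0.0551]
ee_rot: [0.0, 0.703, 0.711, -0.0]
contact_force: [-2.6, 2.3, 6.2]
width: 0.0239
gripper_force: 92.7
```

Contact: the board pushes up at 6 N and the height matches the expected 0.055. I'll release and rise.

servo_tool(series="0 0 -0.001 0 0 0 0.8;0 0 -0.001 0 0 0 0.65;0 0 -0.001 0 0 0 0.5;0 0 -0.001 0 0 0 0.4;0 0 -0.001 0 0 0 0.4", squeeze=20)

```text
clock: 16.4
position: [0.5048, -0.3669, 0.0543]
ee_rot: [0.0, 0.703, 0.711, -0.0]
contact_force: [0.4, -0.0, -0.5]
width: 0.0512
gripper_force: 0.0
```

servo_tool(series="0 0 -0.01 0 0 0 0.4;0 0 -0.03 0 0 0 0.4;0 0 -0.06 0 0 0 0.4;0 0 -0.1 0 0 0 0.4;0 0 -0.14 0 0 0 0.4")

```text
clock: 16.9
position: [0.5044, -0.3665, 0.1961]
ee_rot: [-0.0, 0.703, 0.711, -0.0]
contact_force: [0.6, -0.3, -0.1]
width: 0.051
gripper_force: 0.0
```

servo_tool(series="0 0 0 0 0 0 0.4;0 0 0 0 0 0 0.4;0 0 0 0 0 0 0.4")

```text
clock: 17.2
position: [0.504, -0.3662, 0.1935]
ee_rot: [-0.001, 0.703, 0.711, -0.0]
contact_force: [-0.7, 0.2, -0.5]
width: 0.0514
gripper_force: 0.0
```

```bash
python3 - <<'E'
from cam import *
im=np.mean([eyes.get_image('scene').astype(float) for _ in range(3)],0)[:,:,::-1]
c=im[100:270,180:440]; c=255*np.clip(c/200,0,1)**.5
cv2.imwrite('pics/i.png',cv2.resize(c.astype(np.uint8),None,fx=3,fy=3,interpolation=cv2.INTER_CUBIC))
E
```

```text
(no output)
```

View pics/i.png

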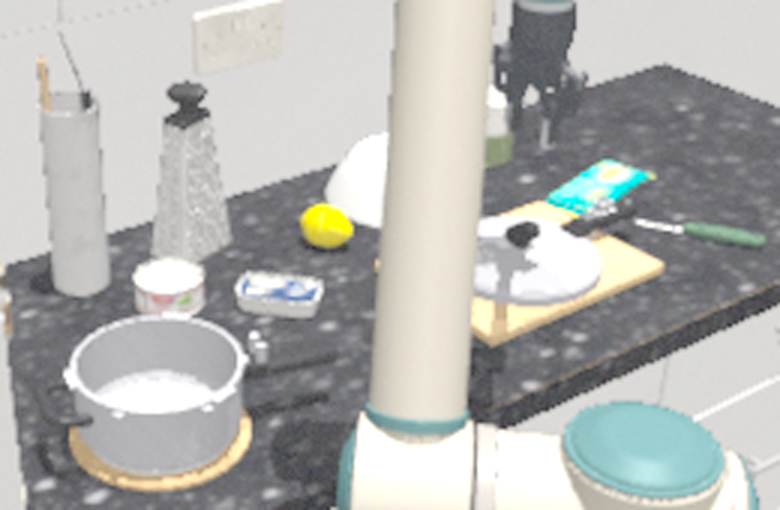

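The lid lies flat and right way up near the board's centre (grip at (522,233)). The gripper is clear and the bystanders in view haven't moved.

```bash
python3 -c "
from rig import manip
print(manip.sign_off())"
```

```text
the job is handed in; nothing more can be done
None
```

I drew back the catch, turned the lid about 0.5 rad to unlock it, lifted it off and set it down flat and right way up near the middle of the board; the job is handed in at about 17 s, but no verdict was returned.

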